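Set the spacer and hold the jig tile flush

ROBOT

A 6-joint arm with a two-finger parallel gripper is mounted at the origin on the work surface. World frame = base frame: x ahead of the robot, y to its left, z up, the work surface at z = 0. Lengths are in m, angles in rad, forces in N, time in s.
With the tool pointing down it reaches from about 0.25 to 0.725 m from the base axis. Payload 4 kg.
Tool frame: the origin (TCP) lies midway between the tips of the shut fingers; the grasp point (between the pads) lies 19 mm behind it; z points along the fingers, y is the line along which they close (so a half turn about z gives the same grasp; the last joint's range is limited). The gripper opens to 85 mm and grips with 20 to 120 N. Pads are 22 mm wide; open, the fingers measure 114 mm over their backs; the gripper's body (76 mm by 85 mm) begins 54 mm behind the grasp point. The pads swing forward as they close: fully open they stand 13 mm farther back than shut.
Start: joints at [-1.158, 0.241, 0.005, 1.335, 0, 1.571], TCP at [0.201, -0.458, 0.231] pointing down, gripper open.
Joint ranges: [-2.72, 2.72], [-1.05, 1.87], [-1.09, 1.28], [-1.99, 2.15], [-1.42, 1.44], [-3.14, 3.14]. Speed limits (rad/s): [2.79, 2.79, 3.14, 3.14, 3.14, 3.14].

INTERFACE

Orientations are given as a unit quaternion [x, y, z, w].
In Python, from workcell import bot, camera, job_done gives the robot as it stands.
- The arm moves only by the tool carry_out, never from a script. Its argument "plan" is a list of rows, each an object of numbers: "dx", "dy", "dz": the shift along the tool's x, y, z in mm; "twist": the turn about the tool's z in degrees; "fingers": the closure, from -1 (fully open) to 1 (shut). In form: [{"dx": .., "dy": .., "dz": .., "twist": .., "fingers": ..}, ...]. A call has exactly 5 rows; each row is the pose to reach, as a shift and turn from the pose commanded when the call began, along the tool's axes at that moment; what a row does not reach only later rows make up. A row lasts 1/12 s, in which the tool goes at most 41.7 mm and 7.16 degrees, less where a joint would pass 70% of its speed; a pose out of reach is approached as far as the arm can. A call with a gripper value outside its range is refused whole. The fingers move at their own pace and stop on an object; the grip force is fixed at half the most. Time passes only in rows, so rows that repeat a pose let the fingers close, or fill a call up. It gives the time, the measured TCP pose, the force, the opening and the grip force at its end, in the units of the state.
- bot.get_obs(): the state, without advancing time (a new reading comes with each control period).
- camera(name): name is "scene" or "top"; returns a dict with "image" (480x640x3 uint8, red, green, blue), "intrinsics" (3x3 intrinsics, pixels), "eye" and "attitude" of the camera in the world. Camera axes: x right, y down, z forward; pixel columns grow to the right and rows downward; lengths in m; the calibration is good to about 2 mm. A picture is of the moment at which its call begins. There is no depth.
- job_done(): hands the job in; it is judged then, once.
The state is a dict: "clock": time; "joint_pos": joint angles; "joint_vel": joint speeds; "tau": joint torques, N m; "eef_pos": TCP position; "tool_rot": TCP orientation; "ft_force": force on the tool from outside, world axes, zero at the start; "ft_torque": the same for the moment, N m; "grip_width": finger opening in m; "grasp_force": force on a finger pad.
Only numpy, scipy, OpenCV 4.12 (cv2) and the standard library are available. Lean on these libraries where they do the work, as an engineer would, in place of code of your own. Each camera call takes 0.05 s, during which the arm holds its last target. There are 200 camera calls.

TASK

Of the three jigs on the ledge, find the one whose gap between brass tile and grey stop is wide enough for the blue spacer, and stand the spacer upright in that gap, its broad faces towards tile and stop and fully covered across by the tile, and let go of it. Then push that jig's red push plate forward until the spacer is pinched flush between tile and stop, and finish while still pushing firmly on it, held there with no hand on the spacer, so that the lock screw can be set. Leave the other two tiles and everything else on the ledge where they are.

Things in the scene. Friction and masses are not known exactly. Their poses are not given: they have to be found in the camera images.
- spacer: blue spacer block standing upright and loose on the ledge, 0.12 to 0.24 kg. Lower block 20 mm thick (its x) by 50 mm wide (its y) by 45 mm tall, with a grip neck on top 14 mm (x) by 26 mm (y) and 26 mm tall, 71 mm tall in all. The same when turned half round. Origin: centre of its underside, z up.
- jig_1: one of three identical setting jigs fixed to the ledge. Origin at ledge level; x points from tile to fixed grey stop, y along the tile's width, z up. Base plate 84 mm wide, x = -80 to +55 mm, its top (z = 10 mm) is the gap's floor. Stop: face at x = +25 mm, 76 mm wide, top at z = 45 mm. The gap between brass tile and stop is open above and at both sides.
- slide_1 (a joint): travel (m) of jig_1's tile towards its stop, from 0 to 0.034; gap between tile and stop = 0.034 - value. It slides with about 1.5 N of friction and stays where it is left, without a spring.
- tile_1: the sliding part of jig_1: brass tile 14 mm thick, 70 mm wide, top at z = 45 mm, joined by a steel bar to an upright red push plate behind it (8 mm thick, 44 mm wide, from z = 14 to 62 mm). Origin = the jig's origin at slide 0, moving with it; in this frame the tile's face to the stop is at x = -9 mm, the push plate's back at x = -57 mm.
- push_1 (a point): centre of the rear (outer) face of jig_1's red push plate, 38 mm above the ledge; pushing here along the jig's +x moves the tile towards its stop
- seat_1 (a point): point on the floor of jig_1's gap (10 mm above the ledge), 10 mm from the stop's face, midway across: the spacer's origin is here when it stands centred against the stop; axes as the jig's
- jig_2: one of three identical setting jigs fixed to the ledge. Origin at ledge level; x points from tile to fixed grey stop, y along the tile's width, z up. Base plate 84 mm wide, x = -80 to +55 mm, its top (z = 10 mm) is the gap's floor. Stop: face at x = +25 mm, 76 mm wide, top at z = 45 mm. The gap between brass tile and stop is open above and at both sides.
- slide_2 (a joint): travel (m) of jig_2's tile towards its stop, from 0 to 0.034; gap between tile and stop = 0.034 - value. It slides with about 1.5 N of friction and stays where it is left, without a spring.
- tile_2: the sliding part of jig_2: brass tile 14 mm thick, 70 mm wide, top at z = 45 mm, joined by a steel bar to an upright red push plate behind it (8 mm thick, 44 mm wide, from z = 14 to 62 mm). Origin = the jig's origin at slide 0, moving with it; in this frame the tile's face to the stop is at x = -9 mm, the push plate's back at x = -57 mm.
- push_2 (a point): centre of the rear (outer) face of jig_2's red push plate, 38 mm above the ledge; pushing here along the jig's +x moves the tile towards its stop
- seat_2 (a point): point on the floor of jig_2's gap (10 mm above the ledge), 10 mm from the stop's face, midway across: the spacer's origin is here when it stands centred against the stop; axes as the jig's
- jig_3: one of three identical setting jigs fixed to the ledge. Origin at ledge level; x points from tile to fixed grey stop, y along the tile's width, z up. Base plate 84 mm wide, x = -80 to +55 mm, its top (z = 10 mm) is the gap's floor. Stop: face at x = +25 mm, 76 mm wide, top at z = 45 mm. The gap between brass tile and stop is open above and at both sides.
- slide_3 (a joint): travel (m) of jig_3's tile towards its stop, from 0 to 0.034; gap between tile and stop = 0.034 - value. It slides with about 1.5 N of friction and stays where it is left, without a spring.
- tile_3: the sliding part of jig_3: brass tile 14 mm thick, 70 mm wide, top at z = 45 mm, joined by a steel bar to an upright red push plate behind it (8 mm thick, 44 mm wide, from z = 14 to 62 mm). Origin = the jig's origin at slide 0, moving with it; in this frame the tile's face to the stop is at x = -9 mm, the push plate's back at x = -57 mm.
- push_3 (a point): centre of the rear (outer) face of jig_3's red push plate, 38 mm above the ledge; pushing here along the jig's +x moves the tile towards its stop
- seat_3 (a point): point on the floor of jig_3's gap (10 mm above the ledge), 10 mm from the stop's face, midway across: the spacer's origin is here when it stands centred against the stop; axes as the jig's
- washer_1: bystander: bright steel washer lying flat, 44 mm across, 6 mm thick; origin under its centre
- washer_2: bystander: dark hardened washer lying flat, 44 mm across, 6 mm thick; origin under its centre
- hammer_head: bystander: black rubber hammer head, a barrel 48 mm thick and 85 mm long lying on the ledge; origin under its centre
- bolt: bystander: steel bolt standing on its 36 mm head, 69 mm tall; origin under its head
- spanner: bystander: steel spanner about 180 mm long lying beyond the jigs
Not all that is in view belongs to the job. There is more than one size of the spacer; the one meant has the size given above.

How it is judged:
On the way:
1. the spacer stands upright on the floor of the wide gap, let go (x of spacer in the frame of seat_2 between -0.02 and 0.004 m and y of spacer in the frame of seat_2 between -0.012 and 0.012 m and z of spacer in the frame of seat_2 between -0.004 and 0.004 m and angle between spacer's own z axis and vertical below 0.15 rad and contact force between each of the arm, the fingers and spacer below 0.1 N), for 0.2 s.
At the end, for the whole second after the job is handed in: spacer on the wide gap's floor (4 mm), flat to the stop (3 mm, 0.08 rad), upright (0.06 rad), within 12 mm of the middle; its slide at 12 to 16.5 mm; robot on tile and tile on spacer over 2.5 N each; robot not touching the spacer; other tiles within 4 mm of their starts (x of spacer in the frame of seat_2 between -0.003 and 0.003 m and y of spacer in the frame of seat_2 between -0.012 and 0.012 m and z of spacer in the frame of seat_2 between -0.004 and 0.004 m and angle between spacer's own z axis and vertical below 0.06 rad and angle between the x axis of spacer and the x axis of seat_2, either way round below 0.08 rad and value of joint slide_2 between 0.012 and 0.0165 m and contact force between spacer and tile_2 above 2.5 N and contact force between any of the fingers, the arm and tile_2 above 2.5 N and contact force between each of the arm, the fingers and spacer below 0.1 N and linear speed of spacer below 0.02 m/s and distance of each of tile_1, tile_3 from where it was at the start of the episode below 0.004 m); the arm keeps its last pose, push and grip.
It fails at once if the tile of a jig with a narrow gap is moved by more than 4 mm (distance of any of tile_1, tile_3 from where it was at the start of the episode above 0.004 m).
It fails at once if a bystander is moved by more than 20 mm (distance of any of washer_1, washer_2, hammer_head, bolt, spanner from where it was at the start of the episode above 0.02 m).
It also fails if it takes over 54 s, if anything falls off the work surface, if the arm or the gripper's body presses on something with over 40 N, if the wrist force passes 120 N, or if a joint passes its speed limit or range.

## Working session

There is one attempt and no reset: what is moved stays moved. The work goes in short steps, Python scripts to look and compute and a tool call to move; the robot and the scene stay as the last step left them, time stands still between calls to the robot, and variables do not carry over. Pictures are saved under pics/ and viewed, at most 10 in all, crops included, and the job is handed in when it is done.

Besides the shell and the picture viewer there is one more tool, called by a JSON object that holds its "op" and its "data". carry_out: Moves the arm, as the interface text tells. Its arguments: {"type":"object","properties":{"plan":{"type":"array","items":{"type":"object","properties":{"dx":{"type":"number"},"dy":{"type":"number"},"dz":{"type":"number"},"twist":{"type":"number"},"fingers":{"type":"number"}}}}},"required":["plan"]}

```bash
mkdir -p pics; cat > h.py <<'E'
import numpy as np, cv2
from scipy.spatial.transform import Rotation as R
from workcell import bot, camera, job_done
def rot(a):
    a=np.array(a,float); return a if a.shape==(3,3) else R.from_quat(a).as_matrix()
def snap(n,f):
    c=camera(n); cv2.imwrite(f,cv2.cvtColor(c['image'],cv2.COLOR_RGB2BGR)); return c
def ray(c,u,v):
    d=rot(c['attitude'])@np.linalg.inv(c['intrinsics'])@[u,v,1]; return np.array(c['eye']),d
def atz(c,u,v,z):
    e,d=ray(c,u,v); return e+d*(z-e[2])/d[2]
def tri(c1,p1,c2,p2):
    e,d=ray(c1,*p1); f,g=ray(c2,*p2)
    s=np.linalg.lstsq(np.c_[d,-g],f-e,rcond=None)[0]; a,b=e+d*s[0],f+g*s[1]
    return (a+b)/2,np.linalg.norm(a-b)
def proj(c,p):
    q=np.array(c['intrinsics'])@(rot(c['attitude']).T@(np.array(p)-c['eye'])); return q[:2]/q[2]
E
python3 - <<'E'
from h import *
import pickle
d={n:snap(n,f'pics/{n}0.png') for n in('scene','top')}
pickle.dump(d,open('c0.pkl','wb'))
for n in d: print(n,d[n]['eye'],d[n]['attitude'],d[n]['intrinsics'])
o=bot.get_obs(); print(o['clock'],o['eef_pos'],o['tool_rot'],o['grip_width'],o['ft_force'])
E
```

```text
scene [1.30253562 0.12418408 1.02755797] [ 0.62429984  0.7135659  -0.2420328  -0.20613962] [[548.86784362   0.         332.76073611]
 [  0.         548.86784362 250.26465863]
 [  0.           0.           1.        ]]
top [ 0.45101222 -0.01162665  1.1730173 ] [ 0.71650722 -0.69512115  0.04309835 -0.03957928] [[507.83077056   0.         318.72244165]
 [  0.         507.83077056 241.69501784]
 [  0.           0.           1.        ]]
0.1 [ 0.20035697 -0.45749869  0.2304966 ] [ 9.78781432e-01  2.04904937e-01 -1.82517885e-04 -9.17232303e-04] 0.08534820783808808 [-0.17714104 -0.4070608  -0.01004781]
```

View pics/scene0.png

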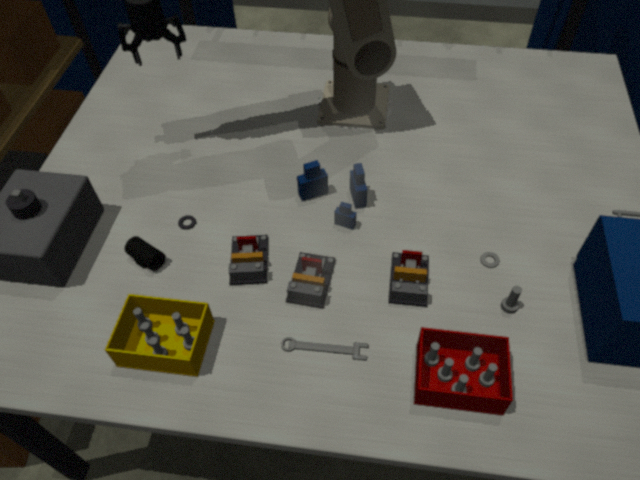

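View pics/top0.png

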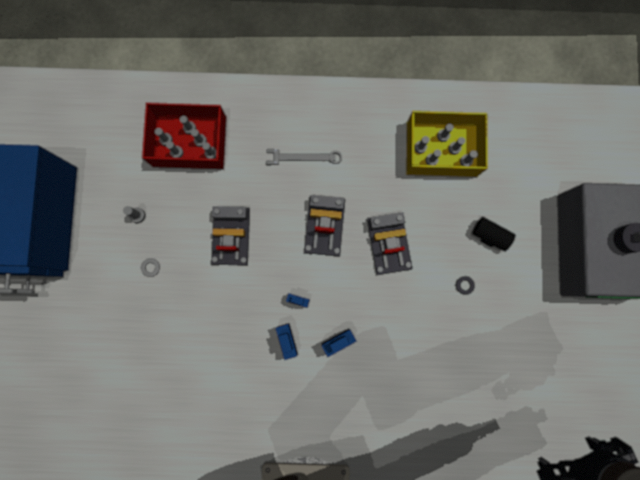

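Scene and top views show three jigs: top (230,235), (324,225) and (390,243). There are three blue blocks: small (297,300), left (287,341) and right (338,342). Next I'll enlarge both views.

```bash
python3 - <<'E'
import cv2
a=cv2.imread('pics/top0.png')[185:365,200:425]; cv2.imwrite('pics/topc.png',cv2.convertScaleAbs(cv2.resize(a,None,fx=3.3,fy=3.3,interpolation=cv2.INTER_CUBIC),alpha=1.6))
a=cv2.imread('pics/scene0.png')[150:310,220:440]; cv2.imwrite('pics/scc.png',cv2.convertScaleAbs(cv2.resize(a,None,fx=3.6,fy=3.6,interpolation=cv2.INTER_CUBIC),alpha=1.6))
E
```

```text
(no output)
```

View pics/topc.png

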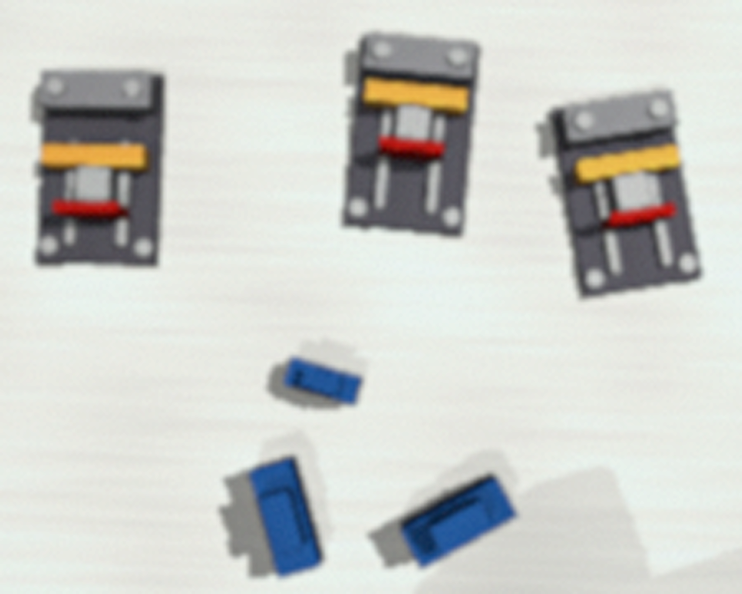

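View pics/scc.png

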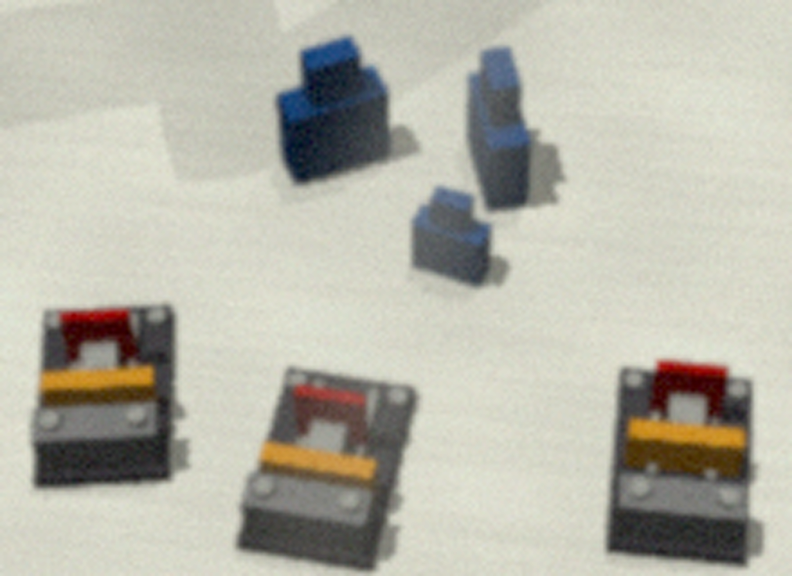

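Enlarged crops: the jig with the wide gap is the left one in top (crop 98,165) and the right one in scene (crop 680,450). The other two have nearly closed gaps. There are three blue candidates: the small one (top crop 322,380), B (285,515) and A (458,520). The small one is plainly too small, so I'll fit A and B by size, along with the jig pose.

```bash
cat > fit.py <<'E'
from h import *
import pickle
from scipy.optimize import least_squares, minimize
def box(x0,x1,y0,y1,z0,z1): return np.array([[x,y,z] for x in(x0,x1) for y in(y0,y1) for z in(z0,z1)])
def place(P,x,y,a): return P@R.from_euler('z',a).as_matrix().T+[x,y,0]
S=8
def bluemask(c,win):
    u0,v0,u1,v1=win; im=cv2.GaussianBlur(c['image'],(3,3),0)[v0:v1,u0:u1].astype(float)
    im=cv2.resize(im,None,fx=S,fy=S,interpolation=cv2.INTER_LINEAR)
    m=((im[...,2]-im[...,0])>0.35*(im[...,2]+4)).astype(np.uint8)
    n,l,st,ce=cv2.connectedComponentsWithStats(m); return (l==1+st[1:,4].argmax()).astype(np.uint8)
def sil(c,boxes,win):
    u0,v0,u1,v1=win; m=np.zeros(((v1-v0)*S,(u1-u0)*S),np.uint8)
    for b in boxes:
        uv=np.array([proj(c,p) for p in b]); uv=((uv-[u0,v0]+.5)*S-.5)
        cv2.fillConvexPoly(m,cv2.convexHull(np.round(uv).astype(np.int32)),1)
    return m
def fit_block(views,p0):
    """views: [(cam,win)], p=[x,y,yaw,t,w,hlow,htot] in m -> best IoU"""
    ms=[bluemask(c,w) for c,w in views]
    def cost(q):
        x,y,a,t,w,h,H=p0+q*sc
        B=[box(-t/2,t/2,-w/2,w/2,0,h),box(-.35*t,.35*t,-.26*w,.26*w,h,H)]
        B=[place(b,x,y,a) for b in B]; s=0
        for (c,wn),m in zip(views,ms):
            r=sil(c,B,wn); s+=1-(r&m).sum()/(r|m).sum()
        return s
    p0=np.array(p0); sc=np.array([.01,.01,.2,.004,.006,.006,.006]); q=np.zeros(7)
    for _ in range(4): 
        r=minimize(cost,q,method='Nelder-Mead',options=dict(initial_simplex=np.vstack([q,q+np.eye(7)]),maxiter=500)); q=r.x
    return p0+q*sc,r.fun
def fit_jig(T,Sc,tp,sp):
    """tp, sp: lists of (u,v,local xyz fn of slide)"""
    def res(p):
        o=[]
        for c,L in((T,tp),(Sc,sp)):
            for u,v,P,k in L:
                P=np.array(P,float)/1000; P[0]+=k*p[3]
                o.append(proj(c,place(P,*p[:3]))-[u,v])
        return np.ravel(o)
    r=least_squares(res,[.45,.2,0,.0],loss='soft_l1'); return r.x,res(r.x).reshape(-1,2)
E
python3 - <<'E'
from fit import *
d=pickle.load(open('c0.pkl','rb')); T,C=d['top'],d['scene']
t=lambda u,v:(200+u/3.3,185+v/3.3); s=lambda u,v:(220+u/3.6,150+v/3.6)
tp=[(*t(*q),P,k) for q,P,k in [((37,265),(-80,42,10),0),((158,266),(-80,-42,10),0),((42,145),(-9,35,45),1),((146,146),(-9,-35,45),1),((42,167),(-23,35,45),1),((146,167),(-23,-35,45),1),((40,108),(25,38,45),0),((152,110),(25,-38,45),0)]]
sp=[(*s(*q),P,k) for q,P,k in [((622,367),(-80,-42,10),0),((750,378),(-80,42,10),0),((628,442),(-9,-35,45),1),((745,446),(-9,35,45),1),((629,420),(-23,-35,45),1),((745,422),(-23,35,45),1)]]
p,r=fit_jig(T,C,tp,sp); print('jig',p.round(4)); print(r.round(1).tolist())
for n,tu,su,yaw in(('A',(338,342),(313,183),.5),('B',(287,341),(359,187),-1.3),('small',(297,300),(345,216),-.3)):
    h=24 if n!='small' else 15
    vt=(tu[0]-h,tu[1]-h,tu[0]+h,tu[1]+h); vs=(su[0]-h,su[1]-h-3,su[0]+h,su[1]+h+3)
    if n=='B': vs=(346,160,374,212)
    if n=='small': vs=(332,199,358,234)
    x0=atz(T,*tu,.04)
    best=min((fit_block([(T,vt),(C,vs)],[x0[0],x0[1],y,.02,.05,.045,.071]) for y in (yaw,yaw+.3)),key=lambda z:z[1])
    print(n,best[0].round(4),best[1])
E
```

```text
jig [0.6067 0.1894 0.015  0.0082]
[[-0.4, -0.2], [-0.4, 0.1], [-0.6, -0.1], [-0.9, 0.0], [-0.9, -0.6], [-1.1, -0.1], [-0.9, -0.3], [-1.0, -0.4], [-1.8, -0.7], [-0.9, -0.4], [-1.1, -2.0], [-1.3, -0.1], [-1.0, -1.1], [-1.2, 1.3]]
A [ 0.3629 -0.0645  0.5171  0.0244  0.0687  0.0649  0.1023] 0.47404720597770533
B [ 0.3615  0.0508 -1.2559  0.0271  0.0699  0.0444  0.061 ] 0.9513041868553527
small [ 0.4525  0.0289 -0.2585  0.017   0.0471  0.0389  0.0413] 1.0042539992732873
```

The jig fits, with a gap of about 26 mm. Measured against the 70 mm tile (104 px), the "small" block is about 50 mm wide and A and B are about 68 mm. That makes the small one the likely spacer, so I'll confirm it enlarged.

```bash
python3 - <<'E'
import cv2,numpy as np
f=lambda p,u,v:cv2.convertScaleAbs(cv2.resize(cv2.imread(p)[v:v+44,u:u+33],None,fx=12,fy=12,interpolation=cv2.INTER_CUBIC),alpha=1.5)
cv2.imwrite('pics/sp.png',np.hstack([f('pics/top0.png',281,280),f('pics/scene0.png',328,194)]))
E
```

```text
(no output)
```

View pics/sp.png

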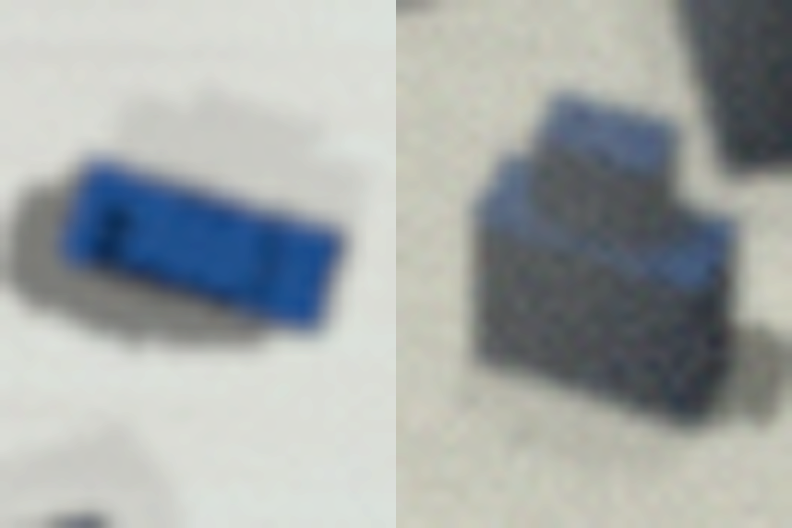

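```bash
python3 - <<'E'
from fit import *
d=pickle.load(open('c0.pkl','rb')); T,C=d['top'],d['scene']
t=lambda u,v:np.array([281+(u+.5)/12-.5,280+(v+.5)/12-.5]); s=lambda u,v:np.array([328+(u-395.5)/12-.5,194+(v+.5)/12-.5])
L=[(T,t(88,158),(10,25,45)),(T,t(343,232),(10,-25,45)),(T,t(320,330),(-10,-25,45)),(T,t(62,260),(-10,25,45)),
(C,s(480,212),(10,-25,45)),(C,s(712,285),(10,25,45)),(C,s(737,212),(-10,25,45)),(C,s(508,157),(-10,-25,45)),(C,s(478,357),(10,-25,0)),(C,s(690,425),(10,25,0)),
(C,s(556,92),(-7,-13,71)),(C,s(678,125),(-7,13,71)),(C,s(665,172),(7,13,71)),(C,s(540,140),(7,-13,71))]
def res(p): return np.ravel([proj(c,place(np.array(P)/1000*p[4],*p[:3])+[0,0,p[3]])-q for c,q,P in L])
r=least_squares(res,[.45,.03,-.28,0,1]); print(r.x.round(4)); print(r.fun.reshape(-1,2).round(1).tolist())
for i,j in((0,5),(1,4),(2,7),(3,6)): print(*tri(T,L[i][1],C,L[j][1]))
# red plate top corners of jig, height check; tile front edge
a=lambda u,v:(200+(u+.5)/3.3-.5,185+(v+.5)/3.3-.5); b=lambda u,v:(220+(u+.5)/3.6-.5,150+(v+.5)/3.6-.5)
for m,n in(((42,145),(745,446)),((146,146),(628,442))): print('tile',*tri(T,a(*m),C,b(*n)))
o=bot.get_obs(); print(o['eef_pos'],R.from_quat(o['tool_rot']).as_matrix().round(3))
E
```

```text
[ 0.4527  0.029  -0.2296  0.0043  0.9577]
[[-0.4, 0.3], [-0.6, -0.3], [-1.0, 0.0], [-0.5, 0.2], [-0.6, 0.6], [-0.8, -0.1], [-0.2, 0.2], [-0.0, -0.5], [-0.3, 0.2], [0.6, -0.1], [0.1, -0.1], [-0.0, -0.0], [-0.9, 0.1], [-0.6, -0.1]]
[0.46788833 0.05067339 0.04755381] 0.0026970822072096973
[0.45577844 0.0033686  0.04850062] 0.0026267138603133892
[0.43784001 0.00680519 0.04522972] 0.002123557726320419
[0.44923446 0.05409443 0.04853135] 0.0014907424985557507
tile [0.60559728 0.22484157 0.04620695] 0.002661253691034999
tile [0.60784021 0.15511579 0.04064001] 0.002522749221496528
[ 0.20035697 -0.45749869  0.2304966 ] [[ 0.916  0.401 -0.001]
 [ 0.401 -0.916  0.002]
 [ 0.    -0.002 -1.   ]]
```

The corners triangulate to z ≈ 0.047, width ≈ 49 mm and scale ≈ 0.96–1.0. So the small block (top 297,300 / scene 345,216) matches the stated size, and A and B are about 1.37 times bigger. I'll go above it now.

{"op": "carry_out", "data": {"plan": [{"dx": 426,"dy": -344,"dz": 60,"twist": -52.5,"fingers": 0},{"dx": 426,"dy": -344,"dz": 60,"twist": -52.5,"fingers": 0},{"dx": 426,"dy": -344,"dz": 60,"twist": -52.5,"fingers": 0},{"dx": 426,"dy": -344,"dz": 60,"twist": -52.5,"fingers": 0},{"dx": 426,"dy": -344,"dz": 60,"twist": -52.5,"fingers": 0}]}}

```text
clock: 0.52
eef_pos: [0.296, -0.2723, 0.208]
tool_rot: [0.867, 0.498, -0.0, -0.0]
ft_force: [0.9, -0.7, -0.8]
grip_width: 0.0427
grasp_force: 0.0
```

```bash
cat > go.py <<'E'
import sys
from h import *
def go(x,y,z,yaw):
    """shift from the measured pose; yaw (deg) of the tool's y axis in world"""
    o=bot.get_obs(); M=R.from_quat(o['tool_rot']).as_matrix()
    d=M.T@(np.array([x,y,z])-o['eef_pos'])*1000; yw=np.degrees(np.arctan2(M[1,1],M[0,1]))
    print('t',round(o['clock'],2),'pos',np.round(o['eef_pos'],4),'yaw',round(yw,1),'tilt',M[:,2].round(3),'F',np.round(o['ft_force'],1),'w',round(o['grip_width'],4),'gf',round(float(np.max(o['grasp_force'])),1))
    print('d',d.round(1),'twist',round(-((yaw-yw+180)%360-180),1))
if __name__=='__main__': go(*map(float,sys.argv[1:]))
E
python3 go.py .453 .029 .17 -13.7
```

```text
t 0.52 pos [ 0.296  -0.2723  0.208 ] yaw -30.3 tilt [-0.     0.001 -1.   ] F [ 0.9 -0.7 -0.8] w 0.0427 gf 0.0
d [339.4 -16.2  38.1] twist -16.6
```

{"op": "carry_out", "data": {"plan": [{"dx": 339,"dy": -16,"dz": 38,"twist": -16.6,"fingers": 0},{"dx": 339,"dy": -16,"dz": 38,"twist": -16.6,"fingers": 0},{"dx": 339,"dy": -16,"dz": 38,"twist": -16.6,"fingers": 0},{"dx": 339,"dy": -16,"dz": 38,"twist": -16.6,"fingers": 0},{"dx": 339,"dy": -16,"dz": 38,"twist": -16.6,"fingers": 0}]}}

```text
clock: 0.93
eef_pos: [0.3929, -0.0891, 0.1851]
tool_rot: [0.788, 0.616, -0.0, 0.0]
ft_force: [1.4, -1.4, -0.7]
grip_width: 0.0428
grasp_force: 0.0
```

```bash
python3 go.py .453 .029 .12 -13.7
```

```text
t 0.93 pos [ 0.3929 -0.0891  0.1851] yaw -13.9 tilt [-0. -0. -1.] F [ 1.4 -1.4 -0.7] w 0.0428 gf 0.0
d [129.1  29.9  65.1] twist -0.2
```

{"op": "carry_out", "data": {"plan": [{"dx": 129,"dy": 30,"dz": 65,"twist": -0.2,"fingers": 0},{"dx": 129,"dy": 30,"dz": 65,"twist": -0.2,"fingers": 0},{"dx": 129,"dy": 30,"dz": 65,"twist": -0.2,"fingers": 0},{"dx": 129,"dy": 30,"dz": 65,"twist": -0.2,"fingers": 0},{"dx": 129,"dy": 30,"dz": 65,"twist": -0.2,"fingers": 0}]}}

```text
clock: 1.35
eef_pos: [0.4526, 0.0302, 0.1178]
tool_rot: [0.785, 0.62, -0.001, -0.002]
ft_force: [-0.9, -0.3, 0.2]
grip_width: 0.0427
grasp_force: 0.0
```

```bash
python3 go.py .453 .029 .048 -13.7
python3 - <<'E'
from h import *
c=snap('scene','pics/s1.png')
a=c['image'][:,:,::-1][140:240,290:400]; cv2.imwrite('pics/s1c.png',cv2.convertScaleAbs(cv2.resize(a,None,fx=6,fy=6,interpolation=cv2.INTER_CUBIC),alpha=1.6))
E
```

```text
t 1.35 pos [0.4526 0.0302 0.1178] yaw -13.4 tilt [-0.004  0.001 -1.   ] F [-0.9 -0.3  0.2] w 0.0427 gf 0.0
d [-1.1  0.9 69.8] twist 0.3
```

View pics/s1c.png

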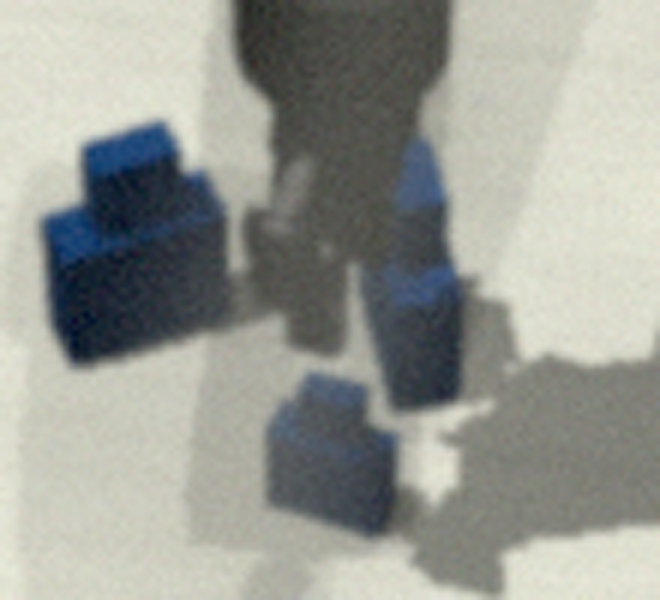

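The front finger (crop 315,350) hangs above the target's neck (crop 335,390), clear of A and B. Descending.

{"op": "carry_out", "data": {"plan": [{"dx": -1,"dy": 0,"dz": 20,"twist": 0,"fingers": 0},{"dx": -1,"dy": 0,"dz": 40,"twist": 0,"fingers": 0},{"dx": -1,"dy": 0,"dz": 60,"twist": 0,"fingers": 0},{"dx": -1,"dy": 0,"dz": 69,"twist": 0,"fingers": 0},{"dx": -1,"dy": 0,"dz": 69,"twist": 0,"fingers": 0}]}}

```text
clock: 1.82
eef_pos: [0.4504, 0.0248, 0.05]
tool_rot: [0.787, 0.617, -0.002, -0.001]
ft_force: [-1.1, -0.1, -0.0]
grip_width: 0.0431
grasp_force: 0.0
```

```bash
python3 go.py .453 .029 .048 -13.7
```

```text
t 1.82 pos [0.4504 0.0248 0.05  ] yaw -13.8 tilt [-0.004 -0.001 -1.   ] F [-1.1 -0.1 -0. ] w 0.0431 gf 0.0
d [4.7 1.5 1.9] twist -0.1
```

{"op": "carry_out", "data": {"plan": [{"dx": 4,"dy": 1.5,"dz": 1,"twist": 0,"fingers": 0},{"dx": 4,"dy": 1.5,"dz": 1,"twist": 0,"fingers": 0.3},{"dx": 4,"dy": 1.5,"dz": 1,"twist": 0,"fingers": 1},{"dx": 4,"dy": 1.5,"dz": 1,"twist": 0,"fingers": 1},{"dx": 4,"dy": 1.5,"dz": 1,"twist": 0,"fingers": 1}]}}

```text
clock: 2.23
eef_pos: [0.4561, 0.0295, 0.0517]
tool_rot: [0.787, 0.617, 0.001, 0.001]
ft_force: [-0.6, 0.5, 4.8]
grip_width: 0.0127
grasp_force: 59.8
```

{"op": "carry_out", "data": {"plan": [{"dx": 0,"dy": 0,"dz": 0,"twist": 0,"fingers": 1},{"dx": 0,"dy": 0,"dz": 0,"twist": 0,"fingers": 1},{"dx": 0,"dy": 0,"dz": 0,"twist": 0,"fingers": 1},{"dx": 0,"dy": 0,"dz": 0,"twist": 0,"fingers": 1},{"dx": 0,"dy": 0,"dz": 0,"twist": 0,"fingers": 1}]}}

```text
clock: 2.65
eef_pos: [0.4561, 0.0295, 0.0516]
tool_rot: [0.787, 0.618, 0.001, 0.001]
ft_force: [-0.7, -0.4, 5.2]
grip_width: 0.0128
grasp_force: 59.9
```

```bash
python3 go.py .453 .029 .048 -13.7
```

```text
t 2.65 pos [0.4561 0.0295 0.0516] yaw -13.7 tilt [ 0.003  0.    -1.   ] F [-0.7 -0.4  5.2] w 0.0128 gf 59.9
d [-1.3 -2.9  3.6] twist -0.0
```

Gripped at 13 mm, which matches the neck. The underside is 51.6 mm below the TCP. Lifting.

{"op": "carry_out", "data": {"plan": [{"dx": 0,"dy": 0,"dz": -20,"twist": 0,"fingers": 1},{"dx": 0,"dy": 0,"dz": -50,"twist": 0,"fingers": 1},{"dx": 0,"dy": 0,"dz": -90,"twist": 0,"fingers": 1},{"dx": 0,"dy": 0,"dz": -100,"twist": 0,"fingers": 1},{"dx": 0,"dy": 0,"dz": -100,"twist": 0,"fingers": 1}]}}

```text
clock: 3.07
eef_pos: [0.4576, 0.0296, 0.1538]
tool_rot: [0.787, 0.617, 0.003, 0.002]
ft_force: [0.5, -0.6, -2.3]
grip_width: 0.0127
grasp_force: 59.2
```

```bash
python3 go.py .62 .1894 .14 0.9
```

```text
t 3.07 pos [0.4576 0.0296 0.1538] yaw -13.7 tilt [ 0.007  0.    -1.   ] F [ 0.5 -0.6 -2.3] w 0.0127 gf 59.2
d [193.8 119.7  15.1] twist -14.6
```

{"op": "carry_out", "data": {"plan": [{"dx": 35,"dy": 21,"dz": 0,"twist": -3,"fingers": 1},{"dx": 70,"dy": 43,"dz": 0,"twist": -6,"fingers": 1},{"dx": 105,"dy": 65,"dz": 0,"twist": -9,"fingers": 1},{"dx": 140,"dy": 86,"dz": 0,"twist": -12,"fingers": 1},{"dx": 165,"dy": 102,"dz": 0,"twist": -14,"fingers": 1}]}}

```text
clock: 3.48
eef_pos: [0.594, 0.1678, 0.1477]
tool_rot: [0.704, 0.71, -0.001, -0.001]
ft_force: [0.9, -0.3, -2.6]
grip_width: 0.0128
grasp_force: 59.0
```

```bash
python3 go.py .62 .1894 .14 0.9
```

```text
t 3.48 pos [0.594  0.1678 0.1477] yaw 0.5 tilt [-0.003 -0.    -1.   ] F [ 0.9 -0.3 -2.6] w 0.0128 gf 59.0
d [21.4 26.2  7.6] twist -0.4
```

{"op": "carry_out", "data": {"plan": [{"dx": 12,"dy": 15,"dz": 4,"twist": -0.3,"fingers": 1},{"dx": 19,"dy": 24,"dz": 7,"twist": -0.3,"fingers": 1},{"dx": 19,"dy": 24,"dz": 7,"twist": -0.3,"fingers": 1},{"dx": 19,"dy": 24,"dz": 7,"twist": -0.3,"fingers": 1},{"dx": 19,"dy": 24,"dz": 7,"twist": -0.3,"fingers": 1}]}}

```text
clock: 3.9
eef_pos: [0.6157, 0.1838, 0.1416]
tool_rot: [0.704, 0.71, -0.002, -0.001]
ft_force: [-0.4, 0.7, -1.8]
grip_width: 0.0128
grasp_force: 59.1
```

{"op": "carry_out", "data": {"plan": [{"dx": 0,"dy": 0,"dz": 0,"twist": 0,"fingers": 1},{"dx": 0,"dy": 0,"dz": 0,"twist": 0,"fingers": 1},{"dx": 0,"dy": 0,"dz": 0,"twist": 0,"fingers": 1},{"dx": 0,"dy": 0,"dz": 0,"twist": 0,"fingers": 1},{"dx": 0,"dy": 0,"dz": 0,"twist": 0,"fingers": 1}]}}

```text
clock: 4.32
eef_pos: [0.6172, 0.1843, 0.1439]
tool_rot: [0.704, 0.71, 0.0, 0.0]
ft_force: [0.6, 0.1, -2.1]
grip_width: 0.0128
grasp_force: 59.1
```

```bash
python3 go.py .62 .1894 .14 0.9
python3 - <<'E'
from h import *
import pickle
d={}
for n in('scene','top'): d[n]=snap(n,f'pics/{n}2.png')
pickle.dump(d,open('c2.pkl','wb'))
f=lambda n,u,v:cv2.convertScaleAbs(cv2.resize(d[n]['image'][:,:,::-1][v:v+72,u:u+48],None,fx=8,fy=8,interpolation=cv2.INTER_CUBIC),alpha=1.6)
cv2.imwrite('pics/c2.png',np.hstack([f('top',206,198),f('scene',385,235)]))
E
```

```text
t 4.32 pos [0.6172 0.1843 0.1439] yaw 0.5 tilt [ 0.001  0.    -1.   ] F [ 0.6  0.1 -2.1] w 0.0128 gf 59.1
d [5.  2.8 3.9] twist -0.4
```

View pics/c2.png

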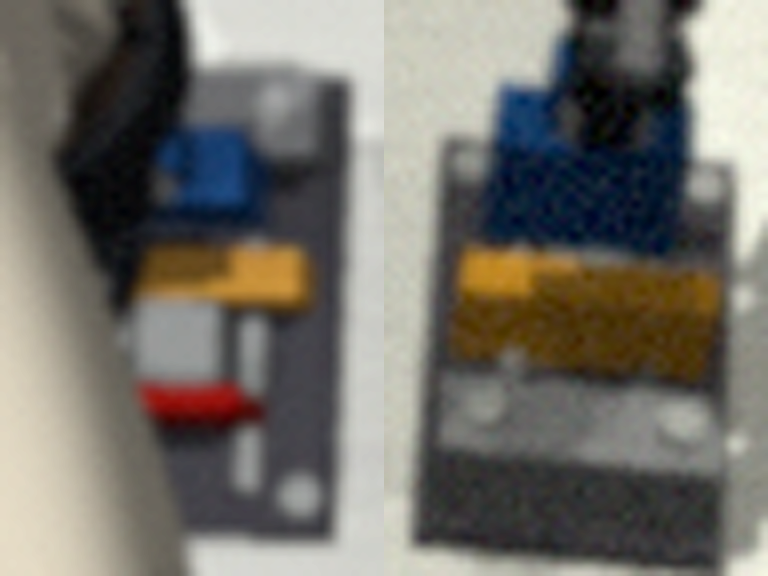

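Held upright above the jig. Top crop: block mid-row is 171, tile 245–305, stop face about 160 at col 300. Scene crop: block's front bottom edge runs (487,235)–(668,250), tile front top edge (458,292)–(720,312).

```bash
python3 - <<'E'
from h import *
import pickle
d=pickle.load(open('c2.pkl','rb')); T,C=d['top'],d['scene']
t=lambda u,v:(206+(u+.5)/8-.5,198+(v+.5)/8-.5); s=lambda u,v:(385+(u-383.5)/8-.5,235+(v+.5)/8-.5)
def P(n,c,q,z): print(n,atz(c,*q,z)[:2].round(4))
print('TOP'); P('block mid',T,t(225,171),.137);P('block -y edge',T,t(262,171),.137); P('tile mid',T,t(230,275),.045);P('tile right end',T,t(311,275),.045); P('stopface',T,t(300,160),.045); P('baserear',T,t(330,540),.01)
print('SCENE')
for n,q,z in(('blk botL',(487,235),.092),('blk botR',(668,250),.092),('blk topL',(495,149),.137),('blk topR',(688,152),.137),('tileF L',(458,292),.045),('tileF R',(720,312),.045),('tileRear L',(462,248),.045),('tileRear R',(722,268),.045),('stop L',(441,374),.045),('stop R',(721,390),.045),('baserearL',(447,138),.01),('baserearR',(735,165),.01)): P(n,C,s(*q),z)
E
```

```text
TOP
block mid [0.6147 0.1618]
block -y edge [0.615  0.1522]
tile mid [0.5998 0.1743]
tile right end [0.6005 0.1517]
stopface [0.633  0.1563]
baserear [0.5288 0.1477]
SCENE
blk botL [0.6212 0.1602]
blk botR [0.6199 0.2073]
blk topL [0.627  0.1587]
blk topR [0.6216 0.207 ]
tileF L [0.6071 0.1554]
tileF R [0.6045 0.2262]
tileRear L [0.5923 0.1555]
tileRear R [0.5898 0.2263]
stop L [0.6345 0.1527]
stop R [0.6299 0.2274]
baserearL [0.5285 0.1496]
baserearR [0.5274 0.2324]
```

Relative to the gap the block needs about +5.5 mm in x and +7.5 mm in y. I'll shift it, drop to just above the tile top and look again.

{"op": "carry_out", "data": {"plan": [{"dx": 7.5,"dy": 5.5,"dz": 0,"twist": -0.5,"fingers": 1},{"dx": 7.5,"dy": 5.5,"dz": 15,"twist": -0.5,"fingers": 1},{"dx": 7.5,"dy": 5.5,"dz": 30,"twist": -0.5,"fingers": 1},{"dx": 7.5,"dy": 5.5,"dz": 40,"twist": -0.5,"fingers": 1},{"dx": 7.5,"dy": 5.5,"dz": 40,"twist": -0.5,"fingers": 1}]}}

```text
clock: 4.83
eef_pos: [0.6206, 0.1916, 0.1003]
tool_rot: [0.701, 0.714, -0.002, -0.001]
ft_force: [-0.3, 0.1, -3.4]
grip_width: 0.0129
grasp_force: 59.0
```

{"op": "carry_out", "data": {"plan": [{"dx": 0,"dy": 0,"dz": 0,"twist": 0,"fingers": 1},{"dx": 0,"dy": 0,"dz": 0,"twist": 0,"fingers": 1},{"dx": 0,"dy": 0,"dz": 0,"twist": 0,"fingers": 1},{"dx": 0,"dy": 0,"dz": 0,"twist": 0,"fingers": 1},{"dx": 0,"dy": 0,"dz": 0,"twist": 0,"fingers": 1}]}}

```text
clock: 5.25
eef_pos: [0.6231, 0.1922, 0.1043]
tool_rot: [0.701, 0.714, 0.001, 0.0]
ft_force: [-0.2, 0.4, -2.9]
grip_width: 0.0127
grasp_force: 59.0
```

```bash
python3 go.py .6225 .192 .104 1
python3 - <<'E'
from h import *
import pickle
d={}
for n in('scene','top'): d[n]=snap(n,f'pics/{n}3.png')
pickle.dump(d,open('c3.pkl','wb'))
f=lambda n,u,v:cv2.convertScaleAbs(cv2.resize(d[n]['image'][:,:,::-1][v:v+48,u:u+44],None,fx=9,fy=12,interpolation=cv2.INTER_CUBIC),alpha=1.8)
cv2.imwrite('pics/c3.png',np.hstack([f('top',208,205),f('scene',387,248)]))
E
```

```text
t 5.25 pos [0.6231 0.1922 0.1043] yaw 1.1 tilt [ 0.001  0.    -1.   ] F [-0.2  0.4 -2.9] w 0.0127 gf 59.0
d [-0.2 -0.6  0.3] twist 0.1
```

View pics/c3.png

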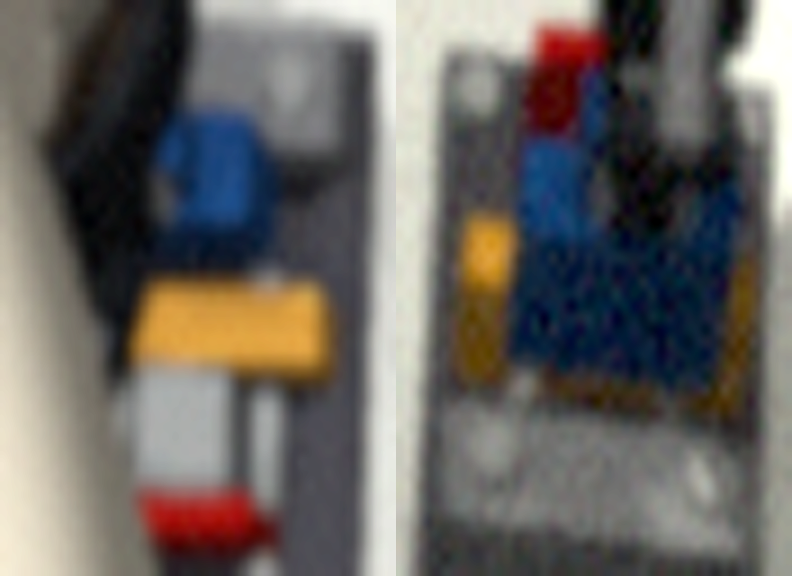

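Scene crop: block's front bottom edge runs (510,362)–(715,388), stop face edge about (455,388)–(745,425). Top crop: block's rear bottom edge is about v=262, tile front edge about v=278. I'll compute the clearance on both sides.

```bash
python3 - <<'E'
from h import *
import pickle
d=pickle.load(open('c3.pkl','rb')); T,C=d['top'],d['scene']
t=lambda u,v:(208+(u+.5)/9-.5,205+(v+.5)/12-.5); s=lambda u,v:(387+(u-395.5)/9-.5,248+(v+.5)/12-.5)
for n,c,q,z in(('T blk rear bot',T,t(220,262),.0525),('T tile front',T,t(220,278),.045),('T tile rear',T,t(220,370),.045),('T tile end',T,t(328,320),.045),('T blk end',T,t(272,250),.0525),('T stop face',T,t(315,165),.045),
 ('S blk botL',C,s(510,362),.0525),('S blk botR',C,s(715,388),.0525),('S stopL',C,s(455,388),.045),('S stopR',C,s(745,425),.045),('S tileL',C,s(460,287),.045)): print(n,atz(c,*q,z)[:2].round(4))
# image profiles: R,G,B down the columns at the gap in the scene view
im=cv2.GaussianBlur(C['image'],(1,1),0)
for u in(404,408,414,420): print(u,im[274:290,u-1:u+2].mean(1).astype(int).tolist())
im=T['image']
for u in(230,234): print('T',u,im[212:236,u-1:u+2].mean(1).astype(int).tolist())
E
```

```text
T blk rear bot [0.6112 0.1788]
T tile front [0.6092 0.18  ]
T tile rear [0.5919 0.1791]
T tile end [0.6022 0.1527]
T blk end [0.6138 0.1661]
T stop face [0.6313 0.1573]
S blk botL [0.6283 0.1678]
S blk botR [0.6275 0.2164]
S stopL [0.6304 0.1555]
S stopR [0.6294 0.2245]
S tileL [0.6082 0.1551]
404 [[3, 13, 28], [9, 17, 31], [4, 15, 30], [5, 16, 29], [16, 20, 26], [31, 23, 20], [39, 30, 21], [37, 33, 31], [42, 44, 43], [59, 60, 58], [62, 62, 61], [64, 64, 63], [62, 63, 63], [64, 64, 62], [64, 65, 64], [64, 64, 63]]
408 [[9, 22, 32], [5, 14, 31], [2, 17, 29], [3, 13, 31], [16, 20, 29], [31, 27, 27], [36, 26, 18], [27, 18, 12], [38, 39, 38], [58, 57, 56], [64, 64, 62], [64, 64, 64], [63, 62, 60], [66, 65, 64], [63, 63, 61], [63, 63, 61]]
414 [[3, 16, 26], [3, 13, 26], [6, 15, 30], [3, 17, 31], [3, 12, 26], [14, 19, 25], [31, 26, 18], [33, 26, 18], [29, 26, 22], [44, 43, 42], [58, 58, 58], [63, 63, 61], [64, 65, 63], [65, 64, 64], [71, 70, 70], [72, 73, 71]]
420 [[9, 17, 30], [4, 16, 27], [7, 16, 27], [1, 14, 28], [8, 18, 27], [12, 21, 28], [26, 24, 27], [32, 23, 10], [30, 26, 19], [31, 32, 32], [48, 50, 49], [65, 66, 63], [77, 78, 74], [87, 87, 83], [88, 89, 85], [81, 80, 77]]
T 230 [[61, 61, 62], [52, 54, 60], [34, 43, 61], [15, 34, 60], [13, 33, 60], [12, 33, 59], [12, 33, 60], [13, 33, 60], [11, 33, 60], [12, 35, 63], [12, 35, 64], [9, 27, 49], [5, 16, 32], [5, 13, 25], [9, 13, 21], [21, 18, 19], [58, 41, 21], [95, 69, 28], [113, 82, 34], [119, 85, 35], [123, 89, 35], [125, 91, 37], [119, 90, 44], [98, 83, 63]]
T 234 [[68, 68, 69], [61, 63, 69], [43, 51, 68], [23, 40, 67], [14, 36, 65], [15, 37, 66], [14, 37, 66], [16, 39, 68], [15, 38, 69], [14, 39, 69], [14, 37, 65], [10, 28, 50], [6, 16, 31], [8, 15, 26], [10, 15, 24], [24, 23, 24], [59, 44, 27], [94, 68, 30], [112, 80, 34], [119, 86, 35], [123, 89, 36], [125, 91, 37], [117, 85, 35], [87, 64, 31]]
```

```bash
python3 - <<'E'
from h import *
import pickle
d=pickle.load(open('c3.pkl','rb')); T,C=d['top'],d['scene']
for u,a,b in((404,278.4,282.4),(408,278.5,282.5),(414,279.3,283),(420,279.9,283.9)): print(u,atz(C,u,a,.0525)[0].round(4),atz(C,u,b,.045)[0].round(4))
for u in(230,234): print(u,atz(T,u,226.5,.0525)[0].round(4),atz(T,u,227.8,.045)[0].round(4))
E
```

```text
404 0.6287 0.6339
408 0.6279 0.6331
414 0.6283 0.6327
420 0.6282 0.6333
230 0.6108 0.6089
234 0.611 0.6092
```

Clearance is about 5 mm at the front and 2 mm at the rear. I'll shift +1.5 mm in x and −2 mm in y, then lower.

{"op": "carry_out", "data": {"plan": [{"dx": -2,"dy": 1.5,"dz": 0,"twist": 0,"fingers": 1},{"dx": -2,"dy": 1.5,"dz": 5,"twist": 0,"fingers": 1},{"dx": -2,"dy": 1.5,"dz": 11,"twist": 0,"fingers": 1},{"dx": -2,"dy": 1.5,"dz": 18,"twist": 0,"fingers": 1},{"dx": -2,"dy": 1.5,"dz": 24,"twist": 0,"fingers": 1}]}}

```text
clock: 5.77
eef_pos: [0.6236, 0.19, 0.0781]
tool_rot: [0.701, 0.714, -0.001, -0.0]
ft_force: [0.4, 1.0, -2.0]
grip_width: 0.0125
grasp_force: 59.2
```

{"op": "carry_out", "data": {"plan": [{"dx": 0,"dy": 0,"dz": 4,"twist": 0,"fingers": 1},{"dx": 0,"dy": 0,"dz": 8,"twist": 0,"fingers": 1},{"dx": 0,"dy": 0,"dz": 10,"twist": 0,"fingers": 1},{"dx": 0,"dy": 0,"dz": 10,"twist": 0,"fingers": 1},{"dx": 0,"dy": 0,"dz": 10,"twist": 0,"fingers": 1}]}}

```text
clock: 6.18
eef_pos: [0.6242, 0.1902, 0.0693]
tool_rot: [0.701, 0.714, -0.0, -0.0]
ft_force: [-0.1, -0.2, -3.0]
grip_width: 0.0127
grasp_force: 59.2
```

```bash
python3 go.py .6245 .190 .0616 1
```

```text
t 6.18 pos [0.6242 0.1902 0.0693] yaw 1.1 tilt [-0. -0. -1.] F [-0.1 -0.2 -3. ] w 0.0127 gf 59.2
d [-0.2  0.3  7.7] twist 0.1
```

No contact, so it is inside the gap. Lowering the last few millimetres.

{"op": "carry_out", "data": {"plan": [{"dx": 0,"dy": 0,"dz": 3,"twist": 0,"fingers": 1},{"dx": 0,"dy": 0,"dz": 6,"twist": 0,"fingers": 1},{"dx": 0,"dy": 0,"dz": 8,"twist": 0,"fingers": 1},{"dx": 0,"dy": 0,"dz": 8,"twist": 0,"fingers": 1},{"dx": 0,"dy": 0,"dz": 8,"twist": 0,"fingers": 1}]}}

```text
clock: 6.6
eef_pos: [0.6244, 0.1902, 0.0618]
tool_rot: [0.701, 0.714, 0.0, 0.0]
ft_force: [0.2, -0.8, 0.4]
grip_width: 0.0125
grasp_force: 59.5
```

```bash
python3 go.py .6245 .190 .0616 1
```

```text
t 6.6 pos [0.6244 0.1902 0.0618] yaw 1.1 tilt [ 0.001  0.    -1.   ] F [ 0.2 -0.8  0.4] w 0.0125 gf 59.5
d [-0.2  0.1  0.2] twist 0.1
```

On the floor: the spacer's weight has come off the wrist. Releasing and rising.

{"op": "carry_out", "data": {"plan": [{"dx": 0,"dy": 0,"dz": 0,"twist": 0,"fingers": 0.4},{"dx": 0,"dy": 0,"dz": 0,"twist": 0,"fingers": 0},{"dx": 0,"dy": 0,"dz": 0,"twist": 0,"fingers": 0},{"dx": 0,"dy": 0,"dz": -5,"twist": 0,"fingers": 0},{"dx": 0,"dy": 0,"dz": -15,"twist": 0,"fingers": 0}]}}

```text
clock: 7.02
eef_pos: [0.6232, 0.1899, 0.0756]
tool_rot: [0.701, 0.714, -0.001, -0.001]
ft_force: [-0.2, -0.5, -0.1]
grip_width: 0.0427
grasp_force: 0.0
```

{"op": "carry_out", "data": {"plan": [{"dx": 0,"dy": 0,"dz": -20,"twist": 0,"fingers": 0},{"dx": 0,"dy": 0,"dz": -45,"twist": 0,"fingers": 0},{"dx": 0,"dy": 0,"dz": -70,"twist": 0,"fingers": 0},{"dx": 0,"dy": -30,"dz": -90,"twist": 0,"fingers": 0.5},{"dx": 0,"dy": -60,"dz": -90,"twist": 0,"fingers": 1}]}}

```text
clock: 7.43
eef_pos: [0.5678, 0.19, 0.1722]
tool_rot: [0.701, 0.713, 0.005, 0.002]
ft_force: [0.3, 0.7, 1.0]
grip_width: 0.0191
grasp_force: 0.0
```

```bash
python3 go.py .51 .189 .12 1
```

```text
t 7.43 pos [0.5678 0.19   0.1722] yaw 1.0 tilt [ 0.01   0.004 -1.   ] F [0.3 0.7 1. ] w 0.0191 gf 0.0
d [ -0.2 -58.3  51.6] twist 0.0
```

{"op": "carry_out", "data": {"plan": [{"dx": 0,"dy": -30,"dz": 0,"twist": 0,"fingers": 1},{"dx": 0,"dy": -54,"dz": 20,"twist": 0,"fingers": 1},{"dx": 0,"dy": -54,"dz": 45,"twist": 0,"fingers": 1},{"dx": 0,"dy": -54,"dz": 50,"twist": 0,"fingers": 1},{"dx": 0,"dy": -54,"dz": 50,"twist": 0,"fingers": 1}]}}

```text
clock: 7.85
eef_pos: [0.5093, 0.1878, 0.1159]
tool_rot: [0.7, 0.714, -0.001, -0.0]
ft_force: [0.3, -0.1, 0.4]
grip_width: 0.0001
grasp_force: 0.0
```

```bash
python3 go.py .51 .189 .036 1
python3 - <<'E'
from h import *
d={n:snap(n,f'pics/{n}4.png') for n in('scene','top')}
f=lambda n,u,v:cv2.convertScaleAbs(cv2.resize(d[n]['image'][:,:,::-1][v:v+72,u:u+48],None,fx=8,fy=8,interpolation=cv2.INTER_CUBIC),alpha=1.8)
cv2.imwrite('pics/c4.png',np.hstack([f('top',206,200),f('scene',385,235)]))
E
```

```text
t 7.85 pos [0.5093 0.1878 0.1159] yaw 1.1 tilt [-0.002 -0.001 -1.   ] F [ 0.3 -0.1  0.4] w 0.0001 gf 0.0
d [ 1.2  0.9 79.9] twist 0.1
```

View pics/c4.png

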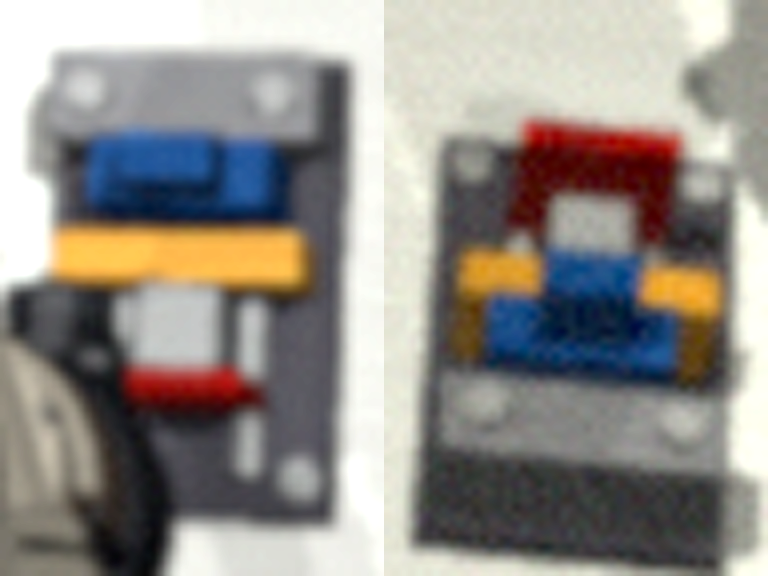

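The spacer stands upright in the gap and parallel, about midway across: top crop (185,175), scene crop (580,330). The brass tile shows on both sides of it. Next I'll go down behind the red plate.

{"op": "carry_out", "data": {"plan": [{"dx": 1,"dy": 0,"dz": 30,"twist": 0,"fingers": 1},{"dx": 1,"dy": 0,"dz": 55,"twist": 0,"fingers": 1},{"dx": 1,"dy": 0,"dz": 75,"twist": 0,"fingers": 1},{"dx": 1,"dy": 0,"dz": 78,"twist": 0,"fingers": 1},{"dx": 1,"dy": 0,"dz": 78,"twist": 0,"fingers": 1}]}}

```text
clock: 8.37
eef_pos: [0.5106, 0.1889, 0.0382]
tool_rot: [0.701, 0.713, -0.001, -0.0]
ft_force: [-0.2, 0.2, -0.1]
grip_width: 0.0002
grasp_force: 0.0
```

{"op": "carry_out", "data": {"plan": [{"dx": 0,"dy": 4,"dz": 0,"twist": 0,"fingers": 1},{"dx": 0,"dy": 9,"dz": 0,"twist": 0,"fingers": 1},{"dx": 0,"dy": 14,"dz": 0,"twist": 0,"fingers": 1},{"dx": 0,"dy": 19,"dz": 0,"twist": 0,"fingers": 1},{"dx": 0,"dy": 24,"dz": 0,"twist": 0,"fingers": 1}]}}

```text
clock: 8.78
eef_pos: [0.5356, 0.1897, 0.0394]
tool_rot: [0.701, 0.714, 0.001, 0.0]
ft_force: [0.2, 0.0, -0.1]
grip_width: -0.0001
grasp_force: 0.0
```

```bash
python3 go.py .548 .189 .038 1
```

```text
t 8.78 pos [0.5356 0.1897 0.0394] yaw 1.1 tilt [ 0.002  0.001 -1.   ] F [ 0.2  0.  -0.1] w -0.0001 gf 0.0
d [-1.  12.4  1.5] twist 0.1
```

Now gently into contact.

{"op": "carry_out", "data": {"plan": [{"dx": -0.5,"dy": 2,"dz": 1,"twist": 0,"fingers": 1},{"dx": -0.5,"dy": 4,"dz": 1,"twist": 0,"fingers": 1},{"dx": -0.5,"dy": 6,"dz": 1,"twist": 0,"fingers": 1},{"dx": -0.5,"dy": 8,"dz": 1,"twist": 0,"fingers": 1},{"dx": -0.5,"dy": 10,"dz": 1,"twist": 0,"fingers": 1}]}}

```text
clock: 9.2
eef_pos: [0.5441, 0.1892, 0.0373]
tool_rot: [0.701, 0.714, -0.0, -0.0]
ft_force: [0.2, 1.5, -0.1]
grip_width: -0.0
grasp_force: 0.0
```

{"op": "carry_out", "data": {"plan": [{"dx": 0,"dy": 1,"dz": 0,"twist": 0,"fingers": 1},{"dx": 0,"dy": 2,"dz": 0,"twist": 0,"fingers": 1},{"dx": 0,"dy": 3,"dz": 0,"twist": 0,"fingers": 1},{"dx": 0,"dy": 4,"dz": 0,"twist": 0,"fingers": 1},{"dx": 0,"dy": 4,"dz": 0,"twist": 0,"fingers": 1}]}}

```text
clock: 9.62
eef_pos: [0.548, 0.1892, 0.0374]
tool_rot: [0.701, 0.714, -0.0, -0.0]
ft_force: [-0.2, 0.4, 0.8]
grip_width: 0.0002
grasp_force: 0.6
```

{"op": "carry_out", "data": {"plan": [{"dx": 0,"dy": 1,"dz": 0,"twist": 0,"fingers": 1},{"dx": 0,"dy": 2,"dz": 0,"twist": 0,"fingers": 1},{"dx": 0,"dy": 3,"dz": 0,"twist": 0,"fingers": 1},{"dx": 0,"dy": 4,"dz": 0,"twist": 0,"fingers": 1},{"dx": 0,"dy": 4,"dz": 0,"twist": 0,"fingers": 1}]}}

```text
clock: 10.03
eef_pos: [0.552, 0.1893, 0.0373]
tool_rot: [0.701, 0.714, -0.0, -0.0]
ft_force: [-1.2, 0.3, 1.5]
grip_width: -0.0002
grasp_force: 1.2
```

{"op": "carry_out", "data": {"plan": [{"dx": 0,"dy": 1,"dz": 0,"twist": 0,"fingers": 1},{"dx": 0,"dy": 1.5,"dz": 0,"twist": 0,"fingers": 1},{"dx": 0,"dy": 2,"dz": 0,"twist": 0,"fingers": 1},{"dx": 0,"dy": 2,"dz": 0,"twist": 0,"fingers": 1},{"dx": 0,"dy": 2,"dz": 0,"twist": 0,"fingers": 1}]}}

```text
clock: 10.45
eef_pos: [0.5521, 0.1893, 0.0373]
tool_rot: [0.7, 0.714, -0.001, -0.001]
ft_force: [-7.0, -0.5, 4.1]
grip_width: 0.0001
grasp_force: 3.6
```

The tile has stopped and the force is rising, 7 N after 2 mm of extra command. That is the pinch, so I'll press firmer.

{"op": "carry_out", "data": {"plan": [{"dx": 0,"dy": 1,"dz": 0,"twist": 0,"fingers": 1},{"dx": 0,"dy": 2,"dz": 0,"twist": 0,"fingers": 1},{"dx": 0,"dy": 2.5,"dz": 0,"twist": 0,"fingers": 1},{"dx": 0,"dy": 2.5,"dz": 0,"twist": 0,"fingers": 1},{"dx": 0,"dy": 2.5,"dz": 0,"twist": 0,"fingers": 1}]}}

```text
clock: 10.87
eef_pos: [0.5522, 0.1893, 0.0373]
tool_rot: [0.7, 0.714, -0.003, -0.003]
ft_force: [-13.1, -0.8, 10.1]
grip_width: -0.0001
grasp_force: 6.7
```

{"op": "carry_out", "data": {"plan": [{"dx": 0,"dy": 0,"dz": 0,"twist": 0,"fingers": 1},{"dx": 0,"dy": 0,"dz": 0,"twist": 0,"fingers": 1},{"dx": 0,"dy": 0,"dz": 0,"twist": 0,"fingers": 1},{"dx": 0,"dy": 0,"dz": 0,"twist": 0,"fingers": 1},{"dx": 0,"dy": 0,"dz": 0,"twist": 0,"fingers": 1}]}}

```text
clock: 11.28
eef_pos: [0.5522, 0.1892, 0.0373]
tool_rot: [0.7, 0.714, -0.003, -0.003]
ft_force: [-13.4, -0.3, 9.2]
grip_width: -0.0004
grasp_force: 6.7
```

```bash
python3 go.py .552 .189 .038 1
python3 - <<'E'
from h import *
d={n:snap(n,f'pics/{n}5.png') for n in('scene','top')}
f=lambda n,u,v:cv2.convertScaleAbs(cv2.resize(d[n]['image'][:,:,::-1][v:v+72,u:u+48],None,fx=8,fy=8,interpolation=cv2.INTER_CUBIC),alpha=1.8)
cv2.imwrite('pics/c5.png',np.hstack([f('top',206,200),f('scene',385,235)]))
E
```

```text
t 11.28 pos [0.5522 0.1892 0.0373] yaw 1.1 tilt [-0.008 -0.    -1.   ] F [-13.4  -0.3   9.2] w -0.0004 gf 6.7
d [-0.2 -0.2 -0.7] twist 0.1
```

View pics/c5.png

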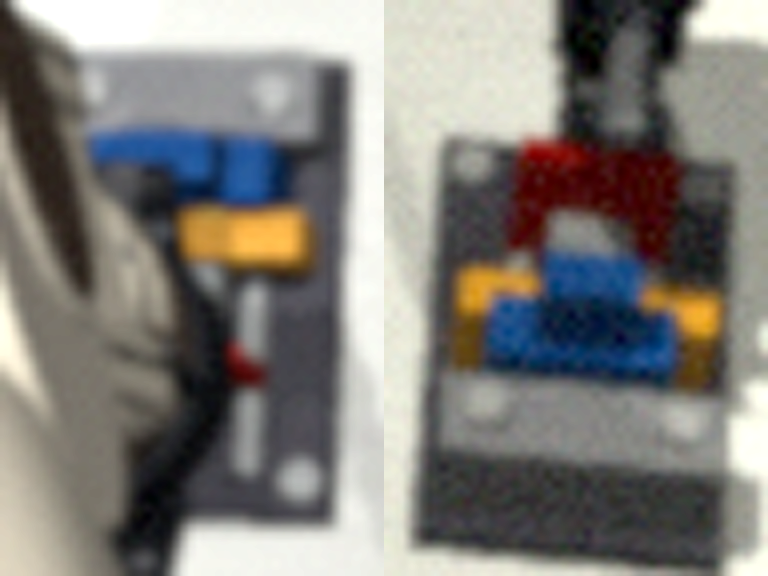

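The tile has moved 21 crop px (about 5.8 mm), giving a slide of about 14 mm. The spacer is upright and flush between tile and stop, the hand is clear of it, and the push is a steady 13 N. Handing in.

```bash
python3 -c "
from workcell import job_done; print(job_done())"
```

```text
the job is handed in; nothing more can be done
None
```

I stood the 50 mm spacer in the wide-gap jig (jig_2), let go of it, and handed the job in at about 11 s with the tile pinching it against the stop under a steady 13 N push; the verdict was not shown.

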